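# Slide the marking stage home to its end stop

### The arm

A 7-joint arm with a two-finger parallel gripper is mounted at the origin on the work surface. World frame = base frame: x ahead of the robot, y to its left, z up, the work surface at z = 0. Lengths are in m, angles in rad, forces in N, time in s.
With the tool pointing down it reaches from about 0.425 to 0.925 m from the base axis. Payload 6.8 kg.
Tool frame: the origin (TCP) lies on the front face of the gripper's body, between the roots of the fingers; the fingertips stand 73 mm ahead of it and the grasp point (between the pads) lies 54 mm ahead of it; z points along the fingers, y is the line along which they close (so a half turn about z gives the same grasp; the last joint's range is limited). The gripper opens to 85 mm and grips with 20 to 120 N. Pads are 22 mm wide; open, the fingers measure 114 mm over their backs; the gripper's body (76 mm by 85 mm) begins 54 mm behind the grasp point. The pads swing forward as they close: fully open they stand 13 mm farther back than shut.
Start: joints at [-1.392, 0.477, 0.022, 1.555, -0.011, 1.109, -0.083], TCP at [0.191, 0.647, 0.304] pointing down, gripper open.
Joint ranges: [-2.96, 2.96], [-0.34, 2.1], [-1.41, 1.46], [0.24, 2.44], [-1.37, 4.51], [0.17, 1.92], [-2.96, 2.96]. Speed limits (rad/s): [2.39, 2.39, 3.14, 3.14, 3.14, 3.14, 3.14].

### API

Orientations are given as a unit quaternion [w, x, y, z].
In Python, from station import bot, optics gives the robot as it stands.
- The arm moves only by the tool drive_tool, never from a script. Its argument "deltas" is a list of rows, each an object with "gripper": the closure in counts, from 0 (fully open) to 255 (shut); "offset": the shift along the tool's x, y, z in units of 1000 mm (1.0 is 1000 mm), a list of three; "angular": the turn, a rotation vector about the tool's x, y, z in units of 45 degrees (1.0 is 45 degrees), a list of three. In form: [{"gripper": gripper, "offset": [dx, dy, dz], "angular": [rx, ry, rz]}, ...]. A call has 1 to 5 rows; each row is the pose to reach, as a shift and turn from the pose commanded when the call began, along the tool's axes at that moment; what a row does not reach only later rows make up. A row lasts 1/10 s, in which the tool goes at most 50 mm and 8.59 degrees, less where a joint would pass 70% of its speed; a pose out of reach is approached as far as the arm can. A call with a number of a shift or a turn outside -1 to 1 is refused whole. A call with a gripper value outside its range is refused whole. The fingers move at their own pace and stop on an object; "grip_force" is the grip in N (left out, the last holds). Time passes only in rows, so rows that repeat a pose let the fingers close. It gives the time, the measured TCP pose, the force, the opening and the grip force at its end, in the units of the state.
- bot.get_obs(): the state, without advancing time (a new reading comes with each control period).
- optics.read_camera(name): name is "scene" or "top"; returns the picture (420x560x3 uint8, blue, green, red); there is no depth.
- optics.camera_model(name): a dict with "fx", "fy", "cx", "cy" (pixels), "cam_to_world" (4x4, takes a point from camera to world coordinates). Camera axes: x right, y up, looking along -z (the intrinsics and any distortion apply to the point x, -y, -z); pixel columns grow to the right and rows downward; lengths in m; the calibration is good to about 2 mm. A picture is of the moment at which its call begins. camera_model takes no time and is no camera call.
- bot.hand_in(): hands the job in; it is judged then, once.
The state is a dict: "t": time; "q": joint angles; "joint_vel": joint speeds; "joint_torque": joint torques, N m; "eef_pos": TCP position; "tool_rot": TCP orientation; "contact_force": force on the tool from outside, world axes, zero at the start; "torque": the same for the moment, N m; "gripper_width": opening from 0.0 (shut) to 1.0 (fully open); "grasp_force": force on a finger pad.
Only numpy, scipy, OpenCV 4.12 (cv2) and the standard library are available. Lean on these libraries where they do the work, as an engineer would, in place of code of your own. Each camera call takes 0.05 s, during which the arm holds its last target. There are 200 camera calls.

### The job

The loaded stage of the marking unit is locked on its rods. Press the ribbed lock button on the stage down with a fingertip and keep it pressed while you push the stage along its rods, towards the marking head, until its front edge is right up against the end stop; then let the button spring back up so that the stage stays locked there. Only press and push: do not bump the marking head, and leave the loose things lying about as they are.

Things in the scene. Friction and masses are not known exactly. Their poses are not given: they have to be found in the camera images.
- slide: Marking unit: white plinth with a black top, 250 mm (its x) by 630 mm (its y), 34 mm high, fixed on the table. Origin on the table midway between two 12 mm rods at x = -50 and +50 mm, which run along its y axis, 52 mm up. The stage slides along its +y, towards the marking head. The unit's place varies by 7 cm and it is turned up to 18 degrees about the vertical.
- head: Marking head, fixed to the plinth; origin and axes as slide. A column 305 mm tall at y = +285 mm carries a white box 85 mm (x) wide from y = +100 to +290 mm, 210 to 295 mm above the table; under it a nozzle, 48 mm across, at y = +135 mm reaches down to 165 mm. With the stage home the lock button is still at least 120 mm short of the box. Do not bump it.
- stage (a joint): Position of the stage along the rods in m: 0 at the loading end, growing towards the head (+y of slide). The stage is a grey plate 150 mm (x) by 240 mm (y), its top 72 mm above the table. Unlocked it slides with about 1 N rubbing and 8 N s/m drag, 0.9 kg; locked it has 1 mm play either way.
- lock_button (a joint): Travel of the lock button in m: 0 up (locked), 0.008 fully down (flush with its housing). Pressing takes about 4 N to start and 9 N at the bottom. Its pins stand between the teeth (8 mm apart) of a lock bar under the stage: free with the button 5 mm or more down; they rise into the gaps when the button comes up. A gap lies exactly at home.
- button_top (a point): Centre of the top face of the lock button near the stage's rear end: an aluminium pad 28 mm (x) by 26 mm (y) with five ribs across, 90 mm above the table when up, moving down when pressed. It stands in a black housing 46 x 38 mm, 82 mm above the table. Behind it and to both sides all is open. Axes as slide.
- thumb_plate (a point): Middle of the top edge of an upright steel plate on the stage, 50 mm wide, 3 mm thick, 104 mm above the table, just ahead of the button: its face is 22 mm from the button's centre towards the head. A finger on the button can push the stage by it. Axes as slide.
- platform (a point): Centre of the top of the stage's raised platform, 86 x 86 mm, 117 mm above the table (127 mm with the workpiece clamped on it); it stands on four posts, 142 mm ahead of the button's centre, and has a grey knob on its -x side. Axes as slide.
- stage_nose (a point): Middle of the stage's front edge, 67 mm above the table and 210 mm ahead of the button's centre (along +y of slide): the place that meets the end stop. Axes as slide.
- stop_face (a point): Middle of the face of the end stop's rubber pad, 67 mm above the table. The stop is a dark steel bar 130 mm wide clamped across the two rods, in a different place each time (145 to 190 mm along +y of slide). The stage is home when stage_nose meets it. Axes as slide.
- lens_cap: Loose grey cap, 32 mm diameter, 14 mm high, lying on the plinth's ledge beside the stage. Origin under its centre. Leave alone.
- spare_blank: Loose aluminium blank 30 x 60 x 6 mm lying on the plinth's ledge beside the stage. Origin under its centre. Leave alone.
- carton: Loose red carton 38 x 65 x 32 mm on the table. Origin under its centre. Leave alone.
- tin: Loose flat white tin 65 x 95 x 18 mm on the table. Origin under its centre. Leave alone.
- screwdriver: Loose screwdriver lying on the table. Leave alone.
- cleaner: Loose white bottle, 44 mm diameter, 110 mm high. Origin under its centre. Leave alone.
- spare_collar: Loose dark steel shaft collar, 36 mm diameter, 14 mm high. Origin under its centre. Leave alone.
- cup: Loose white mug, 76 mm diameter, 85 mm high. Origin under its centre. Leave alone.

How it is judged:
On the way, in this order (a step that is already met when the one before it is completed fails the run):
1. the lock button is pressed down with the stage still back from the stop (value of joint lock_button above 0.004 m and y of stage_nose in the frame of stop_face below -0.05 m), for 0.1 s.
2. the stage is against the end stop with the button still held down (value of joint lock_button above 0.004 m and y of stage_nose in the frame of stop_face above -0.0025 m), for 0.1 s.
At the end, for the whole second after the job is handed in: The stage's front edge is within 2.5 mm of the end stop's face, the lock button is up again (within 1.5 mm), and the stage is at rest (y of stage_nose in the frame of stop_face above -0.0025 m and value of joint lock_button below 0.0015 m and velocity of joint stage between -0.005 and 0.005 m/s); the robot touches nothing.
It fails at once if the robot bumps the marking head (contact force between any of the fingers, the arm and head above 2 N).
It fails at once if a loose thing is pushed more than 20 mm from its place, lifted or carried (distance of any of lens_cap, spare_blank, carton, tin, screwdriver, cleaner, spare_collar, cup from where it was at the start of the episode above 0.02 m).
It also fails if it takes over 38 s, if anything falls off the work surface, if the arm or the gripper's body presses on something with over 40 N, if the wrist force passes 120 N, or if a joint passes its speed limit or range.

## Working session

There is one attempt and no reset: what is moved stays moved. The work goes in short steps, Python scripts to look and compute and a tool call to move; the robot and the scene stay as the last step left them, time stands still between calls to the robot, and variables do not carry over. Pictures are saved under pics/ and viewed, at most 10 in all, crops included, and the job is handed in when it is done.

Besides the shell and the picture viewer there is one more tool, called after "Request:" as name([rows], argument=value, ...), one row to a line, values as JSON. drive_tool: Moves the arm, as the interface text tells. Its arguments: {"type":"object","properties":{"deltas":{"type":"array"},"grip_force":{"type":"number"}},"required":["deltas"]}

```bash
mkdir -p pics
python3 - <<'E'
from station import bot, optics
import cv2
for n in("scene","top"):
    cv2.imwrite(f"pics/{n}0.png",optics.read_camera(n)); m=optics.camera_model(n); print(n,m)
o=bot.get_obs();print(o)
E
```

```text
scene {'fx': 395.8807360729008, 'fy': 395.8807360729008, 'cx': 276.5806399595154, 'cy': 207.62345418267194, 'cam_to_world': array([[ 0.04631572, -0.72606202,  0.68606763,  1.16879547],
       [ 0.99877866,  0.04548906, -0.01928568, -0.06439315],
       [-0.01720598,  0.68612294,  0.72728211,  0.75345675],
       [ 0.        ,  0.        ,  0.        ,  1.        ]])}
top {'fx': 462.4347577106842, 'fy': 462.4347577106842, 'cx': 278.25184866096185, 'cy': 211.4811370583294, 'cam_to_world': array([[-0.00744405,  0.99694777, -0.07771574,  0.50579519],
       [-0.99996768, -0.00718532,  0.0036082 , -0.05668427],
       [ 0.00303877,  0.07774009,  0.99696903,  0.99103913],
       [ 0.        ,  0.        ,  0.        ,  1.        ]])}
{'t': 0.1, 'q': array([-1.3921093 ,  0.47771094,  0.02231727,  1.55632836, -0.01149437,
        1.10931496, -0.08311106]), 'joint_vel': array([ 0.00083402, -0.00174775,  0.00063906, -0.00257635, -0.00108359,
       -0.00123255, -0.00057262]), 'joint_torque': array([ 4.15198316e-03, -5.97761357e+01,  1.61363907e+00, -2.81957549e+01,
        1.28401187e-02,  5.00157985e-03,  6.30139823e-06]), 'eef_pos': array([0.1908114 , 0.64704247, 0.30303694]), 'tool_rot': array([-6.11382329e-05,  1.42885608e-01,  9.89738873e-01, -8.14617339e-04]), 'contact_force': array([ 0.67419693, -0.07775126, -0.48965999]), 'torque': array([0.0133743 , 0.07005194, 0.0119374 ]), 'grasp_force': 0.0, 'gripper_width': 0.9974409014628396}
```

View pics/scene0.png

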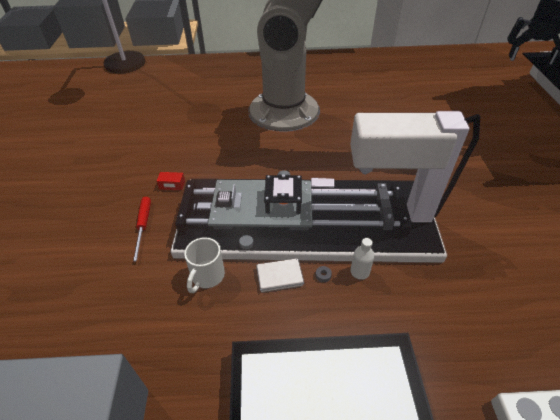

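View pics/top0.png

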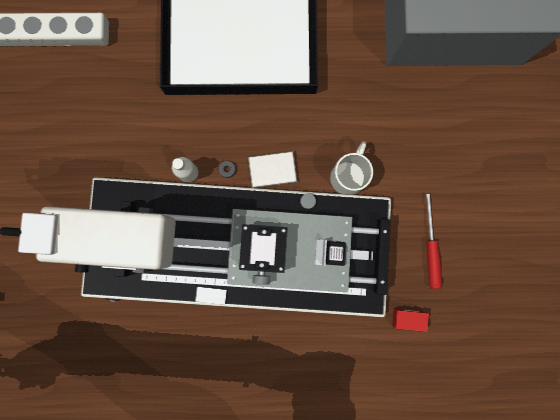

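The views show the unit lying along world y with the head at the left in "top". The button is near (336,254) in "top" and (224,198) in "scene". I'll enlarge both views for accurate pixels.

Run:
```python
import cv2,numpy as np
a=cv2.imread("pics/top0.png")[190:320,220:400]; a=cv2.resize(a,None,fx=4.4,fy=4.4,interpolation=cv2.INTER_CUBIC)
cv2.imwrite("pics/topc.png",a)
b=cv2.imread("pics/scene0.png")[165:265,170:410]; b=cv2.resize(b,None,fx=3.3,fy=3.3,interpolation=cv2.INTER_CUBIC)
cv2.imwrite("pics/scenec.png",b)
```

```text
(no output)
```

View pics/topc.png

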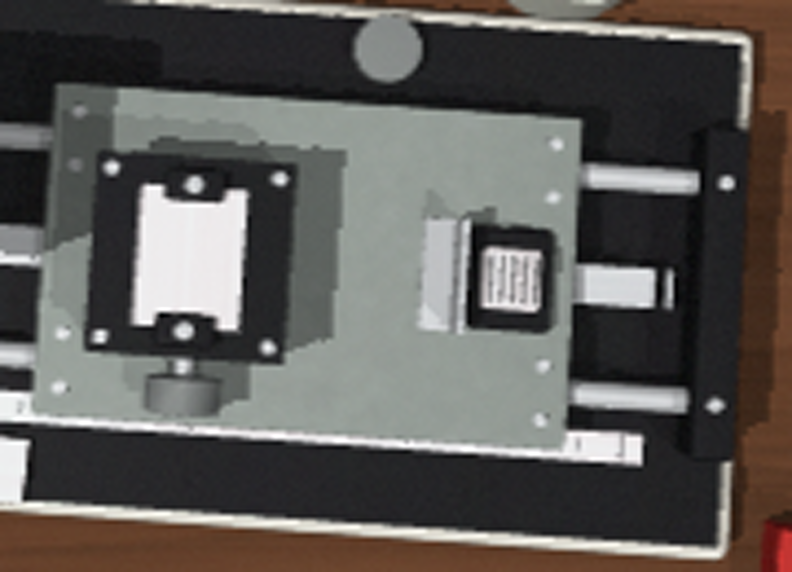

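View pics/scenec.png

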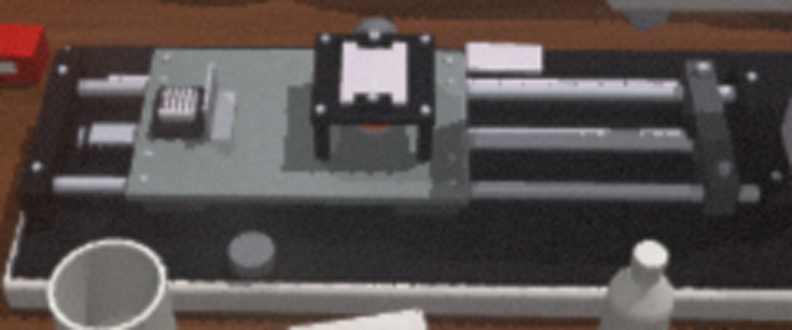

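The crops show the button centre at "top" crop (513,281) and "scene" crop (181,103). The stage corners are clear, and the stop bar's near edge runs from (686,62) to (706,205) in "scene".

```bash
cat > h.py <<'E'
import numpy as np
from station import optics
def ray(n,u,v,z):
    m=optics.camera_model(n);T=m["cam_to_world"]
    d=T[:3,:3]@np.array([(u-m["cx"])/m["fx"],-(v-m["cy"])/m["fy"],-1]);o=T[:3,3]
    return o+d*(z-o[2])/d[2]
def tc(u,v,z):return ray("top",u/4.4+220,v/4.4+190,z)
def sc(u,v,z):return ray("scene",u/3.3+170,v/3.3+165,z)
E
python3 - <<'E'
from h import *
np.set_printoptions(precision=4,suppress=True)
print("btn",tc(513,281,.09),sc(181,103,.09))
c=np.array([tc(*p,.072) for p in((57,84),(582,119),(566,450),(33,415))])
y=(c[0]-c[1]+c[3]-c[2])/2;x=(c[3]-c[2]);print("stage",c,np.linalg.norm(y),"axis",y/np.linalg.norm(y), np.degrees(np.arctan2(-y[0],y[1])))
ya=y/np.linalg.norm(y); ya[2]=0
b=tc(513,281,.09)
print("centre",c.mean(0)-b,"nose",b+.21*ya)
for z in(.067,.075,.08):
    print(z,[(sc(*p,z)-b)@ya-.21 for p in((686,62),(706,205),(467,50),(470,203))])
E
```

```text
btn [ 0.4927 -0.1726  0.09  ] [ 0.498  -0.1678  0.09  ]
stage [[ 0.5829  0.0303  0.072 ]
 [ 0.5653 -0.2074  0.072 ]
 [ 0.417  -0.1973  0.072 ]
 [ 0.4343  0.041   0.072 ]] 0.238613670612303 axis [0.0732 0.9973 0.    ] -4.200202388689912
centre [ 0.0072  0.0892 -0.018 ] nose [0.5081 0.0369 0.09  ]
0.067 [np.float64(0.17040707590092383), np.float64(0.16294299579459806), np.float64(0.004496338144242801), np.float64(0.0013640400971030586)]
0.075 [np.float64(0.1678083180502916), np.float64(0.160431224693006), np.float64(0.003831112021931482), np.float64(0.0007353179270891685)]
0.08 [np.float64(0.16618409439364648), np.float64(0.15886136775451096), np.float64(0.0034153456954869044), np.float64(0.00034236657083047684)]
```

Request:
drive_tool([
  {"gripper":255,"offset":[0,0,-0.04],"angular":[0,0,-0.1]},
  {"gripper":255,"offset":[0,0,-0.08],"angular":[0,0,-0.2]},
  {"gripper":255,"offset":[0,0,-0.12],"angular":[0,0,-0.27]},
  {"gripper":255,"offset":[0,0,-0.16],"angular":[0,0,-0.27]},
  {"gripper":255,"offset":[0,0,-0.16],"angular":[0,0,-0.27]},
])

```text
t: 0.6
eef_pos: [0.1914, 0.6487, 0.4706]
tool_rot: [0.001, 0.038, 0.999, 0.005]
contact_force: [0.9, 0.1, 0.0]
gripper_width: 0.141
grasp_force: 0.0
```

```bash
cat > d.py <<'E'
import sys,numpy as np
from station import bot
from scipy.spatial.transform import Rotation as R
np.set_printoptions(precision=4,suppress=True)
o=bot.get_obs();r=R.from_quat(o["tool_rot"],scalar_first=True)
print(o["t"],o["eef_pos"],o["contact_force"],o["gripper_width"]);print(r.as_matrix())
for a in sys.argv[1:]:
    print(r.inv().apply(np.array(eval(a))-o["eef_pos"]))
E
python3 d.py .42,.25,.46 .47,-.12,.40 .492,-.178,.25
```

```text
0.6 [0.1914 0.6487 0.4706] [0.9469 0.0754 0.0196] 0.1405073289349431
[[-0.9972  0.0751  0.0021]
 [ 0.0751  0.9971  0.0102]
 [-0.0013  0.0103 -0.9999]]
[-0.2578 -0.3805  0.007 ]
[-0.3354 -0.7463  0.0634]
[-0.3615 -0.8041  0.2128]
```

Request:
drive_tool([
  {"gripper":255,"offset":[-0.025,-0.038,0]},
  {"gripper":255,"offset":[-0.05,-0.076,0]},
  {"gripper":255,"offset":[-0.077,-0.115,0]},
  {"gripper":255,"offset":[-0.103,-0.152,0]},
  {"gripper":255,"offset":[-0.13,-0.19,0]},
])

```text
$.deltas[0]: bad value
```

Request:
drive_tool([
  {"gripper":255,"offset":[-0.025,-0.038,0]},
  {"gripper":255,"offset":[-0.05,-0.076,0]},
  {"gripper":255,"offset":[-0.077,-0.115,0]},
  {"gripper":255,"offset":[-0.103,-0.152,0]},
  {"gripper":255,"offset":[-0.13,-0.19,0]},
])

```text
$.deltas[0]: bad value
```

```bash
python3 d.py .47,-.12,.40 .492,-.178,.25
```

```text
0.6 [0.1914 0.6487 0.4706] [0.9469 0.0754 0.0196] 0.1405073289349431
[[-0.9972  0.0751  0.0021]
 [ 0.0751  0.9971  0.0102]
 [-0.0013  0.0103 -0.9999]]
[-0.3354 -0.7463  0.0634]
[-0.3615 -0.8041  0.2128]
```

Angular is required in every row.

Request:
drive_tool([
  {"gripper":255,"offset":[-0.025,-0.038,0],"angular":[0,0,0]},
  {"gripper":255,"offset":[-0.05,-0.076,0],"angular":[0,0,0]},
  {"gripper":255,"offset":[-0.077,-0.115,0],"angular":[0,0,0]},
  {"gripper":255,"offset":[-0.103,-0.152,0],"angular":[0,0,0]},
  {"gripper":255,"offset":[-0.13,-0.19,0],"angular":[0,0,0]},
])

```text
t: 1.1
eef_pos: [0.3069, 0.4464, 0.4631]
tool_rot: [-0.0, 0.037, 0.999, -0.0]
contact_force: [1.0, 0.3, 0.4]
gripper_width: 0.001
grasp_force: 0.0
```

Request:
drive_tool([
  {"gripper":255,"offset":[-0.025,-0.038,0],"angular":[0,0,0]},
  {"gripper":255,"offset":[-0.05,-0.076,0],"angular":[0,0,0]},
  {"gripper":255,"offset":[-0.077,-0.115,0],"angular":[0,0,0]},
  {"gripper":255,"offset":[-0.103,-0.152,0],"angular":[0,0,0]},
  {"gripper":255,"offset":[-0.13,-0.19,0],"angular":[0,0,0]},
])

```text
t: 1.6
eef_pos: [0.4222, 0.2472, 0.4634]
tool_rot: [-0.0, 0.037, 0.999, -0.0]
contact_force: [0.6, 0.7, 0.7]
gripper_width: 0.001
grasp_force: 0.0
```

```bash
python3 d.py .47,-.12,.40 .492,-.178,.25
```

```text
1.6 [0.4222 0.2472 0.4634] [0.5583 0.7403 0.7102] 0.0007640193182886167
[[-0.9972  0.0745 -0.0006]
 [ 0.0745  0.9972 -0.0002]
 [ 0.0006 -0.0002 -1.    ]]
[-0.0751 -0.3626  0.0634]
[-0.1015 -0.4188  0.2134]
```

Request:
drive_tool([
  {"gripper":255,"offset":[-0.01,-0.042,0],"angular":[0,0,0]},
  {"gripper":255,"offset":[-0.02,-0.084,0],"angular":[0,0,0]},
  {"gripper":255,"offset":[-0.03,-0.126,0],"angular":[0,0,0]},
  {"gripper":255,"offset":[-0.04,-0.168,0],"angular":[0,0,0]},
  {"gripper":255,"offset":[-0.05,-0.21,0],"angular":[0,0,0]},
])

```text
t: 2.1
eef_pos: [0.4557, 0.0341, 0.4634]
tool_rot: [-0.0, 0.037, 0.999, 0.0]
contact_force: [0.6, 0.1, -0.9]
gripper_width: 0.002
grasp_force: 0.0
```

Request:
drive_tool([
  {"gripper":255,"offset":[-0.01,-0.042,0],"angular":[0,0,0]},
  {"gripper":255,"offset":[-0.02,-0.084,0],"angular":[0,0,0]},
  {"gripper":255,"offset":[-0.03,-0.126,0],"angular":[0,0,0]},
  {"gripper":255,"offset":[-0.04,-0.168,0],"angular":[0,0,0]},
  {"gripper":255,"offset":[-0.052,-0.205,0],"angular":[0,0,0]},
])

```text
t: 2.6
eef_pos: [0.4919, -0.1747, 0.4635]
tool_rot: [-0.0, 0.038, 0.999, 0.0]
contact_force: [0.2, 0.8, -0.1]
gripper_width: 0.002
grasp_force: 0.0
```

Request:
drive_tool([
  {"gripper":255,"offset":[0,0,0.045],"angular":[0,0,0]},
  {"gripper":255,"offset":[0,0,0.09],"angular":[0,0,0]},
  {"gripper":255,"offset":[0,0,0.135],"angular":[0,0,0]},
  {"gripper":255,"offset":[0,0,0.18],"angular":[0,0,0]},
  {"gripper":255,"offset":[0,0,0.21],"angular":[0,0,0]},
])

```text
t: 3.1
eef_pos: [0.4908, -0.1718, 0.2505]
tool_rot: [-0.002, 0.037, 0.999, 0.0]
contact_force: [-0.1, 0.2, -0.4]
gripper_width: -0.003
grasp_force: 0.0
```

Request:
drive_tool([
  {"gripper":255,"offset":[0,0,0.02],"angular":[0,0,0]},
  {"gripper":255,"offset":[0,0,0.04],"angular":[0,0,0]},
  {"gripper":255,"offset":[0,0,0.05],"angular":[0,0,0]},
  {"gripper":255,"offset":[0,0,0.05],"angular":[0,0,0]},
])

```text
t: 3.5
eef_pos: [0.4916, -0.1721, 0.2026]
tool_rot: [-0.002, 0.037, 0.999, 0.0]
contact_force: [-0.6, -0.1, 0.9]
gripper_width: 0.003
grasp_force: 0.0
```

```bash
python3 d.py .495,-.175,.18
python3 - <<'E'
from station import optics
import cv2,numpy as np
a=optics.read_camera("top")[190:320,260:440]; b=optics.read_camera("scene")[140:240,150:330]
f=lambda x:cv2.resize(x,None,fx=3,fy=3,interpolation=cv2.INTER_CUBIC)
cv2.imwrite("pics/c2.png",np.vstack([f(a)[60:340],f(b)]))
E
```

```text
3.5 [ 0.4916 -0.1721  0.2026] [-0.587  -0.1438  0.9285] 0.002892736171038171
[[-0.9972  0.0749 -0.003 ]
 [ 0.0749  0.9972  0.0002]
 [ 0.003  -0.     -1.    ]]
[-0.0037 -0.0026  0.0226]
```

View pics/c2.png

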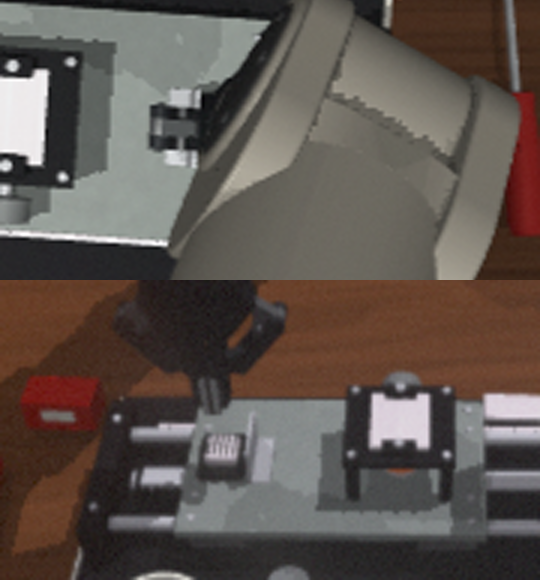

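The tips are at about (221,182.7) px in "scene", slightly above and behind the button at (223.7,194.3). I'll check the offset numerically.

Run:
```python
from h import *
print(ray("scene",221,182.7,.1296), ray("scene",223.7,194.3,.09))
m=optics.camera_model("scene");T=m["cam_to_world"]
for p in([.4916,-.1721,.1296],[.495,-.17,.09]):
    c=T[:3,:3].T@(np.array(p)-T[:3,3]);print(m["cx"]-m["fx"]*c[0]/c[2],m["cy"]+m["fy"]*c[1]/c[2])
```

```text
[ 0.49312926 -0.17245534  0.1296    ] [ 0.49135108 -0.17082478  0.09      ]
221.18680237005333 182.2420003003817
223.9773580023709 195.3616018492158
```

Request:
drive_tool([
  {"gripper":255,"offset":[-0.001,-0.002,0.01],"angular":[0,0,0]},
  {"gripper":255,"offset":[-0.001,-0.002,0.02],"angular":[0,0,0]},
  {"gripper":255,"offset":[-0.001,-0.002,0.03],"angular":[0,0,0]},
  {"gripper":255,"offset":[-0.001,-0.002,0.036],"angular":[0,0,0]},
  {"gripper":255,"offset":[-0.001,-0.002,0.036],"angular":[0,0,0]},
])

```text
t: 4.1
eef_pos: [0.4928, -0.1742, 0.1668]
tool_rot: [-0.001, 0.037, 0.999, 0.0]
contact_force: [-0.9, 0.4, -0.1]
gripper_width: -0.003
grasp_force: 0.0
```

Request:
drive_tool([
  {"gripper":255,"offset":[0,0,0.003],"angular":[0,0,0]},
  {"gripper":255,"offset":[0,0,0.006],"angular":[0,0,0]},
  {"gripper":255,"offset":[0,0,0.008],"angular":[0,0,0]},
  {"gripper":255,"offset":[0,0,0.01],"angular":[0,0,0]},
  {"gripper":255,"offset":[0,0,0.01],"angular":[0,0,0]},
])

```text
t: 4.6
eef_pos: [0.4937, -0.1746, 0.1583]
tool_rot: [0.0, 0.037, 0.999, 0.0]
contact_force: [-1.8, 0.3, 6.7]
gripper_width: 0.001
grasp_force: 3.4
```

```bash
python3 d.py
```

```text
4.6 [ 0.4937 -0.1746  0.1583] [-1.805   0.2772  6.6782] 0.0013316227569458408
[[-0.9972  0.0748  0.0008]
 [ 0.0748  0.9972  0.0001]
 [-0.0008  0.0002 -1.    ]]
```

Request:
drive_tool([
  {"gripper":255,"offset":[0,0,0.002],"angular":[0,0,0]},
  {"gripper":255,"offset":[0,0,0.003],"angular":[0,0,0]},
  {"gripper":255,"offset":[0,0,0.003],"angular":[0,0,0]},
])

```text
t: 4.9
eef_pos: [0.4937, -0.1746, 0.1556]
tool_rot: [0.0, 0.037, 0.999, 0.0]
contact_force: [-2.1, 0.0, 8.7]
gripper_width: 0.001
grasp_force: 4.3
```

Request:
drive_tool([
  {"gripper":255,"offset":[0,0.004,0],"angular":[0,0,0]},
  {"gripper":255,"offset":[0,0.008,0],"angular":[0,0,0]},
  {"gripper":255,"offset":[0,0.012,0],"angular":[0,0,0]},
  {"gripper":255,"offset":[0,0.016,0],"angular":[0,0,0]},
  {"gripper":255,"offset":[0,0.02,0],"angular":[0,0,0]},
])

```text
t: 5.4
eef_pos: [0.4952, -0.1552, 0.1557]
tool_rot: [0.001, 0.038, 0.999, -0.0]
contact_force: [-1.7, -1.3, 7.4]
gripper_width: 0.003
grasp_force: 4.2
```

```bash
python3 d.py
```

```text
5.4 [ 0.4952 -0.1552  0.1557] [-1.6981 -1.3466  7.4142] 0.003375207526156758
[[-0.9972  0.0754  0.0013]
 [ 0.0754  0.9972 -0.0006]
 [-0.0013 -0.0005 -1.    ]]
```

Request:
drive_tool([
  {"gripper":255,"offset":[0,0.008,0],"angular":[0,0,0]},
  {"gripper":255,"offset":[0,0.016,0],"angular":[0,0,0]},
  {"gripper":255,"offset":[0,0.024,0],"angular":[0,0,0]},
  {"gripper":255,"offset":[0,0.032,0],"angular":[0,0,0]},
  {"gripper":255,"offset":[0,0.04,0],"angular":[0,0,0]},
])

```text
t: 5.9
eef_pos: [0.4983, -0.1152, 0.1557]
tool_rot: [0.001, 0.038, 0.999, -0.0]
contact_force: [-2.3, -1.4, 8.5]
gripper_width: 0.001
grasp_force: 4.2
```

Request:
drive_tool([
  {"gripper":255,"offset":[0,0.008,0],"angular":[0,0,0]},
  {"gripper":255,"offset":[0,0.016,0],"angular":[0,0,0]},
  {"gripper":255,"offset":[0,0.024,0],"angular":[0,0,0]},
  {"gripper":255,"offset":[0,0.032,0],"angular":[0,0,0]},
  {"gripper":255,"offset":[0,0.04,0],"angular":[0,0,0]},
])

```text
t: 6.4
eef_pos: [0.5014, -0.0752, 0.1557]
tool_rot: [0.001, 0.038, 0.999, -0.0]
contact_force: [-2.2, -1.2, 8.3]
gripper_width: 0.001
grasp_force: 4.2
```

```bash
python3 d.py
python3 - <<'E'
from station import optics
import cv2,numpy as np
b=optics.read_camera("scene")[130:240,170:410]
cv2.imwrite("pics/c3.png",cv2.resize(b,None,fx=3.3,fy=3.3,interpolation=cv2.INTER_CUBIC))
E
```

```text
6.4 [ 0.5014 -0.0752  0.1557] [-2.2089 -1.1721  8.3361] 0.0006942328416120031
[[-0.9971  0.0754  0.0016]
 [ 0.0754  0.9972 -0.0003]
 [-0.0016 -0.0002 -1.    ]]
```

View pics/c3.png

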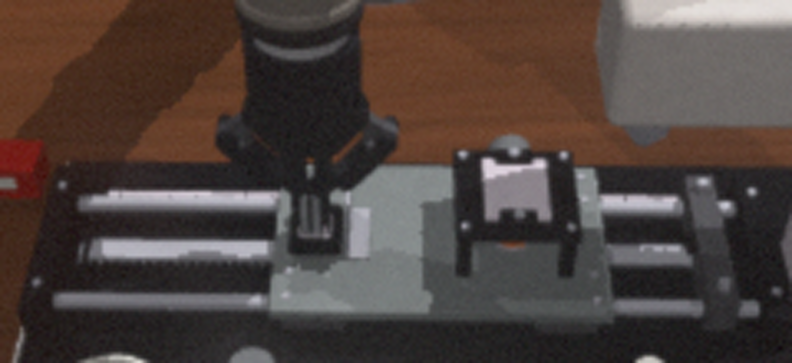

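The stage is riding with the finger. Its front edge is at about (604,245) and the stop at about (693,250), leaving roughly 65 mm.

Request:
drive_tool([
  {"gripper":255,"offset":[0,0.008,0],"angular":[0,0,0]},
  {"gripper":255,"offset":[0,0.016,0],"angular":[0,0,0]},
  {"gripper":255,"offset":[0,0.024,0],"angular":[0,0,0]},
  {"gripper":255,"offset":[0,0.032,0],"angular":[0,0,0]},
  {"gripper":255,"offset":[0,0.04,0],"angular":[0,0,0]},
])

```text
t: 6.95
eef_pos: [0.5044, -0.0352, 0.1557]
tool_rot: [0.001, 0.038, 0.999, -0.0]
contact_force: [-1.6, -1.9, 7.8]
gripper_width: 0.0
grasp_force: 4.2
```

Request:
drive_tool([
  {"gripper":255,"offset":[0,0.004,0],"angular":[0,0,0]},
  {"gripper":255,"offset":[0,0.008,0],"angular":[0,0,0]},
  {"gripper":255,"offset":[0,0.012,0],"angular":[0,0,0]},
  {"gripper":255,"offset":[0,0.016,0],"angular":[0,0,0]},
])

```text
t: 7.35
eef_pos: [0.5057, -0.0192, 0.1557]
tool_rot: [0.001, 0.038, 0.999, 0.0]
contact_force: [-0.7, -1.3, 8.9]
gripper_width: 0.001
grasp_force: 4.2
```

Request:
drive_tool([
  {"gripper":255,"offset":[0,0.003,0],"angular":[0,0,0]},
  {"gripper":255,"offset":[0,0.006,0],"angular":[0,0,0]},
])

```text
t: 7.55
eef_pos: [0.5062, -0.0143, 0.1558]
tool_rot: [0.001, 0.038, 0.999, -0.001]
contact_force: [-1.8, -5.8, 8.5]
gripper_width: -0.002
grasp_force: 4.2
```

Request:
drive_tool([
  {"gripper":255,"offset":[0,0.002,0],"angular":[0,0,0]},
  {"gripper":255,"offset":[0,0.004,0],"angular":[0,0,0]},
  {"gripper":255,"offset":[0,0.004,0],"angular":[0,0,0]},
])

```text
t: 7.85
eef_pos: [0.5068, -0.0105, 0.1559]
tool_rot: [0.001, 0.038, 0.999, -0.001]
contact_force: [-1.6, -4.6, 9.4]
gripper_width: -0.002
grasp_force: 4.2
```

Request:
drive_tool([
  {"gripper":255,"offset":[0,0.003,0],"angular":[0,0,0]},
  {"gripper":255,"offset":[0,0.006,0],"angular":[0,0,0]},
  {"gripper":255,"offset":[0,0.006,0],"angular":[0,0,0]},
])

```text
t: 8.15
eef_pos: [0.5072, -0.0053, 0.156]
tool_rot: [0.002, 0.038, 0.999, -0.001]
contact_force: [-0.9, -6.4, 8.0]
gripper_width: 0.001
grasp_force: 5.6
```

```bash
python3 d.py
python3 - <<'E'
from station import optics
import cv2,numpy as np
b=optics.read_camera("scene")[130:240,210:410]
cv2.imwrite("pics/c4.png",cv2.resize(b,None,fx=4,fy=4,interpolation=cv2.INTER_CUBIC))
E
```

```text
8.15 [ 0.5072 -0.0053  0.156 ] [-0.869  -6.4102  7.9751] 0.0006738608036875598
[[-0.9971  0.0767  0.003 ]
 [ 0.0767  0.9971 -0.0023]
 [-0.0032 -0.0021 -1.    ]]
```

View pics/c4.png

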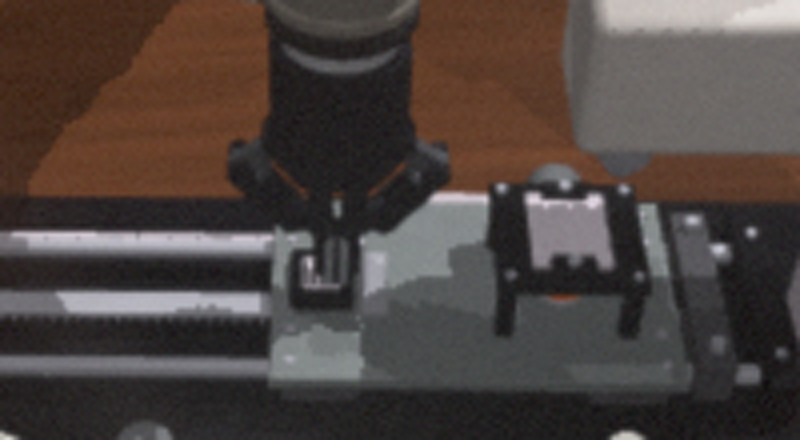

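The front edge at about (660–690) meets the stop bar, and the finger has slipped forward on the button. I'll push on to the thumb plate to confirm it is home.

Request:
drive_tool([
  {"gripper":255,"offset":[0,0.002,0],"angular":[0,0,0]},
  {"gripper":255,"offset":[0,0.004,0],"angular":[0,0,0]},
  {"gripper":255,"offset":[0,0.004,0],"angular":[0,0,0]},
])

```text
t: 8.5
eef_pos: [0.5072, -0.0047, 0.156]
tool_rot: [0.002, 0.04, 0.999, -0.003]
contact_force: [-1.6, -16.6, 7.8]
gripper_width: -0.001
grasp_force: 10.3
```

Request:
drive_tool([
  {"gripper":255,"offset":[0,-0.002,-0.003],"angular":[0,0,0]},
  {"gripper":255,"offset":[0,-0.002,-0.006],"angular":[0,0,0]},
  {"gripper":255,"offset":[0,-0.002,-0.009],"angular":[0,0,0]},
  {"gripper":255,"offset":[0,-0.002,-0.012],"angular":[0,0,0]},
  {"gripper":255,"offset":[0,-0.002,-0.012],"angular":[0,0,0]},
])

```text
t: 9.0
eef_pos: [0.5059, -0.0037, 0.167]
tool_rot: [0.0, 0.039, 0.999, -0.001]
contact_force: [-1.8, -7.4, 1.5]
gripper_width: 0.003
grasp_force: 4.0
```

Request:
drive_tool([
  {"gripper":255,"offset":[0,-0.006,-0.003],"angular":[0,0,0]},
  {"gripper":255,"offset":[0,-0.012,-0.01],"angular":[0,0,0]},
  {"gripper":255,"offset":[0,-0.015,-0.03],"angular":[0,0,0]},
  {"gripper":255,"offset":[0,-0.02,-0.06],"angular":[0,0,0]},
  {"gripper":255,"offset":[0,-0.03,-0.08],"angular":[0,0,0]},
])

```text
t: 9.5
eef_pos: [0.5047, -0.0307, 0.2489]
tool_rot: [0.001, 0.037, 0.999, 0.0]
contact_force: [0.6, -0.3, 0.1]
gripper_width: -0.0
grasp_force: 0.0
```

Request:
drive_tool([
  {"gripper":255,"offset":[0,-0.04,0],"angular":[0,0,0]},
  {"gripper":255,"offset":[0,-0.08,0],"angular":[0,0,0]},
  {"gripper":255,"offset":[0,-0.11,0],"angular":[0,0,0]},
  {"gripper":255,"offset":[0,-0.12,0],"angular":[0,0,0]},
  {"gripper":255,"offset":[0,-0.12,0],"angular":[0,0,0]},
])

```text
t: 10.0
eef_pos: [0.4949, -0.152, 0.2474]
tool_rot: [0.0, 0.039, 0.999, -0.0]
contact_force: [-1.3, 0.6, -0.3]
gripper_width: 0.002
grasp_force: 0.0
```

Run:
```python
from station import optics
import cv2,numpy as np
b=optics.read_camera("scene")[130:240,210:410]
c=optics.read_camera("scene")
cv2.imwrite("pics/c5.png",cv2.resize(b,None,fx=4,fy=4,interpolation=cv2.INTER_CUBIC))
```

```text
(no output)
```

View pics/c5.png

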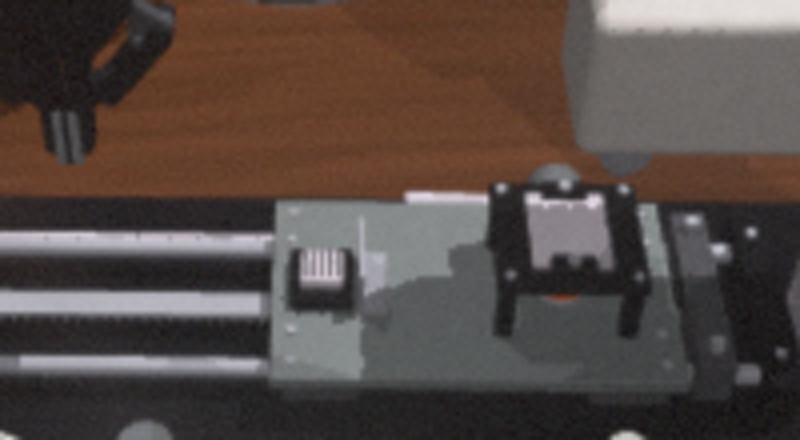

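The button is up at about (322,265). The stage is unchanged against the stop at about x = 660–692, and the robot is clear of everything.

```bash
python3 -c "
from station import bot
print(bot.hand_in())"
```

```text
the job is handed in; nothing more can be done
None
```

I handed the job in at about 10 s of the 38 s allowed: the stage is up against the end stop, the button has sprung back up, and the arm is clear; the judge gave no verdict.

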